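# Load the laser cell's dial with the hub that fits its arbor

### The job

The round dial at the robot's left carries one locating arbor, either the slim one or the thick one; the other arbor is parked on the square stand at the robot's right. Take from the tray the flanged hub that belongs to the arbor now on the dial (small hub for the slim arbor, large hub for the thick one) and lower it, without dropping it, flange down over that arbor until it rests flat on the arbor's base. Leave the other hub standing where it is.

Things in the scene. Friction and masses are not known exactly. Their poses are not given: they have to be found in the camera images.
- hub_small: Small flanged hub, hollow, bare metal, loose, about 0.27 kg, standing flange down on a flat grey tray (top 12 mm above the table), in either of two places. Flange 80 mm diameter, 12 mm thick; above it a tube of 46 mm outer diameter up to 70 mm full height; 34 mm bore right through. Origin: on the axis at the flange's underside; z up.
- hub_large: Large flanged hub, same form and material, about 0.40 kg, on the same tray, axis at least 115 mm from the small hub's. Flange 108 mm diameter, 12 mm thick; tube of 62 mm outer diameter up to 70 mm full height; 50 mm bore right through. Origin: on the axis at the flange's underside; z up.
- arbor_small: Slim arbor, steel, fixed: dark base disc 72 mm diameter, 10 mm high; spigot 27 mm diameter up to 24 mm, tapering to 10 mm diameter at its top, 50 mm above the origin (underside centre, 40 mm above the table; z up). Stands on the 200 mm round dial at the left (y over 0.15) or on the parking stand at the right (y below -0.35). Small hub seated: its origin 10 mm above this one, 3.5 mm play.
- arbor_large: Thick arbor, steel, fixed, on the other of those two places (dial or stand): dark base disc 92 mm diameter, 10 mm high; spigot 43 mm diameter up to 24 mm, tapering to 24 mm diameter at its top, 50 mm above the origin (underside centre, 40 mm above the table; z up). Large hub seated: its origin 10 mm above this one, 3.5 mm play.
Not all that is in view belongs to the job. What is shaped like the hub_large but blue or pink is not meant.

How it is judged:
By the outcome, as a careful person would: the job done as asked, in the order asked, and still so for the second after the job is handed in, with the robot touching nothing.
It also fails if it takes over 38 s, if anything falls off the work surface, if the arm or the gripper's body presses on something with over 40 N, if the wrist force passes 120 N, or if a joint passes its speed limit or range.

### The arm

A 6-joint arm with a two-finger parallel gripper is mounted at the origin on the work surface. World frame = base frame: x ahead of the robot, y to its left, z up, the work surface at z = 0. Lengths are in m, angles in rad, forces in N, time in s.
With the tool pointing down it reaches from about 0.3 to 1 m from the base axis. Payload 5.1 kg.
Tool frame: the origin (TCP) lies midway between the tips of the shut fingers; the grasp point (between the pads) lies 19 mm behind it; z points along the fingers, x is the direction in which the jaws open and shut, and the axes are right-handed (so a half turn about z gives the same grasp; the last joint's range is limited). The gripper opens to 95 mm and grips with 3 to 60 N. Pads are 20 mm wide; open, the fingers measure 119 mm over their backs; the gripper's body (75 mm by 180 mm) begins 59 mm behind the grasp point.
Start: joints at [1.14, 0.124, 1.65, -0, 1.367, -0.083], TCP at [0.222, 0.611, 0.215] pointing down, gripper open.
Joint ranges: [-2.61, 2.61], [-1.02, 2.33], [0.03, 2.71], [-1.35, 4.49], [0.32, 2.68], [-2.91, 2.91]. Speed limits (rad/s): [2.57, 2.57, 3.14, 3.14, 3.14, 3.14].

### API

Orientations are given as a unit quaternion [w, x, y, z].
In Python, from cell import arm gives the robot as it stands.
- The arm moves only by the tool play_rows, never from a script. Its argument "motion" is a list of rows, each a list of 4 numbers: the shift along the tool's x, y, z in mm, then the turn about the tool's z in rad. In form: [[dx, dy, dz, twist], ...]. A call has 1 to 20 rows; each row is the pose to reach, as a shift and turn from the pose commanded when the call began, along the tool's axes at that moment; what a row does not reach only later rows make up. A row lasts 1/8 s, in which the tool goes at most 62.5 mm and 10.7 degrees, less where a joint would pass 70% of its speed; a pose out of reach is approached as far as the arm can. A call with a gripper value outside its range is refused whole. "jaw" is the closure, from 0 (fully open) to 1 (shut), set as the call begins (left out, the last holds). The fingers move at their own pace and stop on an object; "newtons" is the grip in N (left out, the last holds). Time passes only in rows, so rows that repeat a pose let the fingers close. It gives the time, the measured TCP pose, the force and the opening at its end, in the units of the state.
- arm.state(): the state, without advancing time (a new reading comes with each control period).
- arm.capture(name): name is "scene" or "top"; returns a dict with "image" (400x640x3 uint8, red, green, blue), "intrinsics" (3x3 intrinsics, pixels), "R" (3x3) and "t" (3): a world point X has camera coordinates R X + t. Camera axes: x right, y down, z forward; pixel columns grow to the right and rows downward; lengths in m; the calibration is good to about 2 mm. A picture is of the moment at which its call begins. There is no depth.
- arm.sign_off(): hands the job in, once; it reports no verdict.
Trained networks look in a picture, given as the dict that the camera call returned (one of the last four; its "shot" number tells which), for a name from the list of things; names that differ only in an ending like _2 or _b are one class to them, and where a whole thing is asked for, a point or a joint stands for the part that bears it (a point fixed in the world has none). Each returns a list of dicts, best first, with "p" (0 to 1); they miss things now and then, are a little off and sometimes report something else, mostly with a low value. They report only what shows in the picture. A call takes as long as a camera call. They do not tell look-alikes from the thing itself.
- arm.spot_in(picture, label): "centre" ([row, column] in pixels, amid what is visible of it).
- arm.masks_of(picture, label): "pixels" (400x640 bool, what is visible of it) and "centre" ([row, column] in pixels, amid what is visible of it).
The state is a dict: "time_s": time; "q": joint angles; "qd": joint speeds; "joint_torque": joint torques, N m; "ee_pos": TCP position; "eef_rot": TCP orientation; "wrist_force": force on the tool from outside, world axes, zero at the start; "moment": the same for the moment, N m; "opening": finger opening in m.
Only numpy, scipy, OpenCV 4.12 (cv2) and the standard library are available. Lean on these libraries where they do the work, as an engineer would, in place of code of your own. Each camera call takes 0.05 s, during which the arm holds its last target.

## Working session

There is one attempt and no reset: what is moved stays moved. The work goes in short steps, Python scripts to look and compute and a tool call to move; the robot and the scene stay as the last step left them, time stands still between calls to the robot, and variables do not carry over. Pictures are saved under pics/ and viewed, and the job is handed in when it is done.

Besides the shell and the picture viewer there is one more tool, called after "Call:" as name(argument=value, ...), one argument or row to a line, values as JSON. play_rows: Moves the arm, as the interface text tells. Its arguments: {"type":"object","properties":{"motion":{"type":"array"},"jaw":{"type":"number"},"newtons":{"type":"number"}},"required":["motion"]}

```bash
ls; mkdir -p pics
python3 - <<'E'
from cell import arm
import cv2,pickle
print(arm.state())
for n in("scene","top"):
    c=arm.capture(n); cv2.imwrite(f"pics/{n}0.png",c["image"][:,:,::-1])
    pickle.dump(c,open(f"{n}0.pkl","wb"))
    print(n,c["intrinsics"],c["R"],c["t"])
    for l in("hub_small","hub_large","arbor_small","arbor_large"):
        print(l,[(round(d["p"],2),d["centre"],int(d["pixels"].sum())) for d in arm.masks_of(c,l)])
E
```

```text
pics
{'time_s': 0.0, 'q': array([ 1.14044041e+00,  1.24495732e-01,  1.65166930e+00,  1.26935019e-05,
        1.36747324e+00, -8.25855972e-02]), 'qd': array([ 0.00022607,  0.00044053,  0.00056567, -0.00063964, -0.00067115,
        0.00015389]), 'joint_torque': array([ 7.69131402e-04, -4.17610645e+01, -3.59933102e+01,  7.74854003e-02,
        4.93062276e-02, -1.82291592e-04]), 'ee_pos': array([0.22127075, 0.6105029 , 0.21339588]), 'eef_rot': array([ 5.10752521e-04,  8.18780640e-01,  5.74105580e-01, -8.86178231e-04]), 'wrist_force': array([-0.5016789 ,  0.13824647,  0.13792088]), 'moment': array([-0.00434634,  0.05917435,  0.01954576]), 'opening': 0.09504058811404031}
scene [[520.66305387   0.         316.73477931]
 [  0.         520.66305387 198.65554282]
 [  0.           0.           1.        ]] [[ 0.64417538  0.76487569  0.00180438]
 [ 0.53437559 -0.44835875 -0.71653134]
 [-0.5472484   0.46253607 -0.69755256]] [-0.3397896  -0.32066158  1.60866172]
hub_small [(0.89, [194.1, 274.5], 913)]
hub_large [(0.94, [194.3, 370.9], 1401), (0.84, [310.0, 297.4], 2364), (0.56, [230.3, 315.2], 1686)]
arbor_small [(0.61, [260.5, 170.7], 879)]
arbor_large [(0.65, [126.6, 394.7], 675), (0.61, [230.2, 314.1], 1763)]
top [[494.8737699    0.         323.65359512]
 [  0.         494.8737699  195.21949031]
 [  0.           0.           1.        ]] [[-0.0273577  -0.9996182   0.00387525]
 [-0.98880572  0.02649253 -0.14683796]
 [ 0.14667923 -0.00784902 -0.98915297]] [-0.04022759  0.61851885  1.17709127]
hub_small [(0.67, [235.4, 346.7], 713)]
hub_large [(0.92, [127.1, 409.2], 1127), (0.66, [180.1, 346.5], 1269), (0.66, [189.7, 277.1], 1209)]
arbor_small [(0.91, [219.5, 474.1], 698)]
arbor_large []
```

View pics/scene0.png

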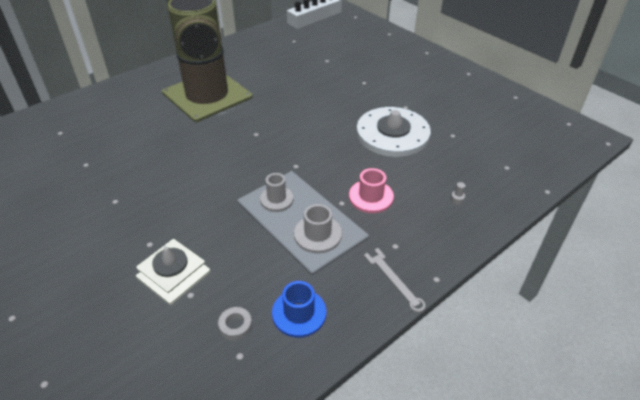

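View pics/top0.png

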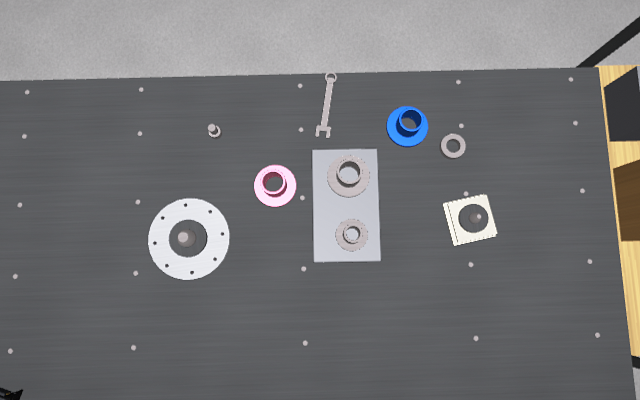

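The dial's base disc is about 38/81 of the 200 mm dial, roughly 94 mm, which makes it the thick arbor. That means the large hub on the tray, at about (175,348) in the top view. Next I fit the model circles in both views.

```bash
cat > h.py <<'E'
import numpy as np,cv2,pickle
from scipy.optimize import minimize
def proj(c,P):
    P=np.atleast_2d(P); Q=P@c["R"].T+c["t"]; K=c["intrinsics"]
    return np.c_[K[0,0]*Q[:,0]/Q[:,2]+K[0,2],K[1,1]*Q[:,1]/Q[:,2]+K[1,2]]
def back(c,uv,z):
    K=c["intrinsics"]; d=np.linalg.solve(K,np.array([uv[0],uv[1],1.])); d=c["R"].T@d; o=-c["R"].T@c["t"]
    return o+d*(z-o[2])/d[2]
def circ(x,y,z,r,n=72):
    a=np.linspace(0,2*np.pi,n,endpoint=False); return np.c_[x+r*np.cos(a),y+r*np.sin(a),0*a+z]
def radial(c,x,y,z,r):  # mean signed gradient across circle
    g=cv2.GaussianBlur(cv2.cvtColor(c["image"],cv2.COLOR_RGB2GRAY).astype(np.float32),(0,0),.8)
    a=proj(c,circ(x,y,z,r-.002)); b=proj(c,circ(x,y,z,r+.002))
    s=lambda p:cv2.remap(g,p[:,0].astype(np.float32)[None],p[:,1].astype(np.float32)[None],cv2.INTER_LINEAR)[0]
    return s(a)-s(b)
def fit(c,circles,x0,y0,rng=.012):  # circles: (z,r,sign)
    f=lambda p:-sum(np.clip(sg*radial(c,p[0],p[1],z,r),-15,60).mean() for z,r,sg in circles)
    best=min(((f((x0+dx,y0+dy)),x0+dx,y0+dy) for dx in np.arange(-rng,rng+.001,.003) for dy in np.arange(-rng,rng+.001,.003)))
    r=minimize(f,best[1:],method="Nelder-Mead",options=dict(initial_simplex=[best[1:],(best[1]+.002,best[2]),(best[1],best[2]+.002)],xatol=1e-4))
    return r.x,-r.fun
def show(c,circles,name,box,k=6):
    u0,v0,u1,v1=box; im=cv2.resize(c["image"][v0:v1,u0:u1,::-1],None,fx=k,fy=k,interpolation=cv2.INTER_CUBIC)
    for x,y,z,r in circles:
        p=(proj(c,circ(x,y,z,r))-[u0,v0]+.5)*k-.5
        cv2.polylines(im,[p.round().astype(int)],True,(0,255,0),1)
    cv2.imwrite(name,im)
E
python3 - <<'E'
from h import *
T=pickle.load(open("top0.pkl","rb"));S=pickle.load(open("scene0.pkl","rb"))
print("tcp px",proj(T,[.221,.6105,.213]),proj(S,[.221,.6105,.213]))
for n,c,uh,ud,us in(("top",T,(348,176),(187,238),(474,218)),("scene",S,(318,234),(394,127),(170,262))):
    h=back(c,uh,.024)[:2]; d=back(c,ud,.05)[:2]; s=back(c,us,.05)[:2]
    print(n,"raw",h,d,s)
    fh=fit(c,[(.024,.054,1)],*h); print(" hub",fh, "rim",fit(c,[(.082,.031,1)],*h),"bore",fit(c,[(.082,.025,1)],*h))
    for r in(.036,.046):
        print(" r",r,"dial",fit(c,[(.05,r,-1)],*d),"stand",fit(c,[(.05,r,-1)],*s))
    print(" dial rim",fit(c,[(.04,.1,1)],*d))
    x,y=fh[0]; D=fit(c,[(.05,.046,-1)],*d)[0]
    pc=proj(c,[x,y,.05])[0].astype(int)
    show(c,[(x,y,.024,.054),(x,y,.082,.031),(x,y,.082,.025)],f"pics/{n}_hub.png",(pc[0]-35,pc[1]-35,pc[0]+35,pc[1]+35),8)
    pc=proj(c,[*D,.05])[0].astype(int)
    show(c,[(*D,.05,.046),(*D,.09,.012),(*D,.064,.0215)],f"pics/{n}_arb.png",(pc[0]-35,pc[1]-35,pc[0]+35,pc[1]+35),8)
for n in("hub","arb"):
    a=[cv2.resize(cv2.imread(f"pics/{q}_{n}.png"),(400,400)) for q in("top","scene")]
    cv2.imwrite(f"pics/both_{n}.png",np.hstack(a))
E
```

```text
tcp px [[ -2.79281781 386.83617408]] [[403.40306038  -3.28441545]]
top raw [ 0.66792536 -0.12006124] [0.52046804 0.27769524] [ 0.55034427 -0.42336942]
 hub (array([ 0.67301255, -0.12063984]), np.float64(3.9471843242645264)) rim (array([ 0.6710505 , -0.12056418]), np.float64(17.545923233032227)) bore (array([ 0.66195427, -0.11965621]), np.float64(22.489730834960938))
 r 0.036 dial (array([0.5163996 , 0.28830362]), np.float64(23.936466217041016)) stand (array([ 0.55034427, -0.42036942]), np.float64(60.0))
 r 0.046 dial (array([0.52046804, 0.27669524]), np.float64(60.0)) stand (array([ 0.54737997, -0.41023724]), np.float64(19.04680824279785))
 dial rim (array([0.52046804, 0.27769524]), np.float64(60.0))
scene raw [ 0.67734399 -0.12257174] [0.53106005 0.27005478] [ 0.5579872  -0.42136024]
 hub (array([ 0.67019975, -0.11845761]), np.float64(15.071685791015625)) rim (array([ 0.67088784, -0.11870096]), np.float64(11.536422729492188)) bore (array([ 0.67954877, -0.12599857]), np.float64(4.914772033691406))
 r 0.036 dial (array([0.53190129, 0.25739267]), np.float64(19.92342758178711)) stand (array([ 0.55681829, -0.42181887]), np.float64(54.10788345336914))
 r 0.046 dial (array([0.52743771, 0.27107024]), np.float64(38.33274459838867)) stand (array([ 0.5509519 , -0.43255647]), np.float64(20.776432037353516))
 dial rim (array([0.52235219, 0.27746964]), np.float64(38.62347412109375))
```

View pics/both_hub.png

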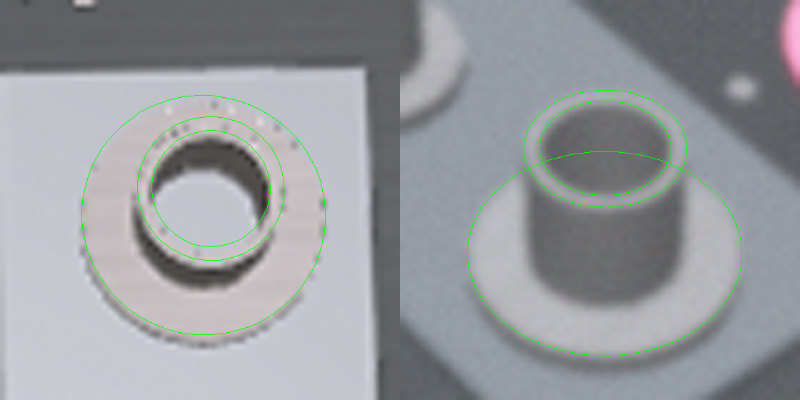

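View pics/both_arb.png

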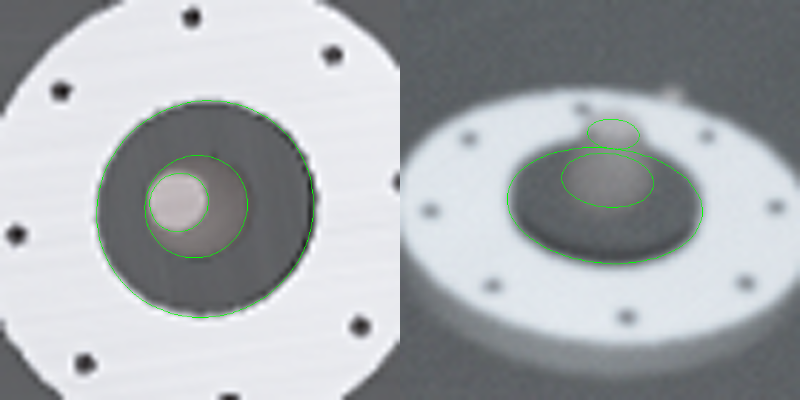

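```bash
sed -i 's/-15,60/-15,255/' h.py
python3 - <<'E'
from h import *
T=pickle.load(open("top0.pkl","rb"));S=pickle.load(open("scene0.pkl","rb"))
for n,c in(("top",T),("scene",S)):
    for z in(.05,): print(n,"disc",fit(c,[(z,.046,-1)],.521,.277),"dialrim",fit(c,[(.04,.1,1)],.521,.277))
    print("  stand disc",fit(c,[(.05,.036,-1)],.55,-.42))
    print("  hub bore",fit(c,[(.082,.025,1)],.671,-.12,.004),"rim",fit(c,[(.082,.031,1)],.671,-.12,.004),"both",fit(c,[(.082,.031,1),(.024,.054,1)],.671,-.12,.006))
E
```

```text
top disc (array([0.52090187, 0.27573314]), np.float64(84.85009765625)) dialrim (array([0.52102822, 0.27699356]), np.float64(83.50000762939453))
  stand disc (array([ 0.55095604, -0.42061372]), np.float64(90.27259063720703))
  hub bore (array([ 0.66297106, -0.11652159]), np.float64(23.783796310424805)) rim (array([ 0.670592  , -0.12040458]), np.float64(20.213539123535156)) both (array([ 0.67115127, -0.1205681 ]), np.float64(21.692466735839844))
scene disc (array([0.52703287, 0.27122289]), np.float64(38.32364273071289)) dialrim (array([0.52218514, 0.27747911]), np.float64(38.62462615966797))
  stand disc (array([ 0.55773494, -0.42181714]), np.float64(62.95376968383789))
  hub bore (array([ 0.67953256, -0.12615883]), np.float64(4.9074273109436035)) rim (array([ 0.67086202, -0.11878917]), np.float64(11.534282684326172)) both (array([ 0.67058937, -0.11857633]), np.float64(26.519481658935547))
```

```bash
cat >> h.py <<'E'
from scipy.spatial.transform import Rotation
def delta(s,target):
    w,x,y,z=s["eef_rot"]; M=Rotation.from_quat([x,y,z,w]).as_matrix()
    return (M.T@(np.array(target)-s["ee_pos"])*1000).round(1),M.round(3)
E
python3 - <<'E'
from h import *
from cell import arm
T=pickle.load(open("top0.pkl","rb"));S=pickle.load(open("scene0.pkl","rb"))
for c in(T,S): print("spigot top",fit(c,[(.09,.012,1)],.521,.2765,.006))
print(delta(arm.state(),(.671,-.1195,.16)))
E
```

```text
spigot top (array([0.52119774, 0.27758885]), np.float64(46.24583053588867))
spigot top (array([0.51072939, 0.28986263]), np.float64(13.457265853881836))
(array([-533.6,  671.5,   54.7]), array([[ 0.341,  0.94 , -0.   ],
       [ 0.94 , -0.341, -0.   ],
       [-0.   ,  0.   , -1.   ]]))
```

Call:
play_rows(
  motion=[
    [-30,38,0,0],
    [-65,82,0,0],
    [-100,126,0,0],
    [-136,171,0,0],
    [-172,216,0,0],
    [-208,262,0,0],
    [-244,307,0,0],
    [-280,352,0,0],
    [-316,398,0,0],
    [-352,443,0,0],
    [-388,488,10,0],
    [-424,534,20,0],
    [-460,579,30,0],
    [-490,617,40,0],
    [-515,648,50,0],
    [-528,664,55,0],
    [-534,671.5,55,0],
    [-534,671.5,55,0],
    [-534,671.5,55,0],
    [-534,671.5,55,0],
  ],
  jaw=0,
  newtons=25,
)

```text
time_s: 3.0
ee_pos: [0.6707, -0.1189, 0.1602]
eef_rot: [0.0, 0.818, 0.575, 0.0]
wrist_force: [0.3, 0.1, -0.8]
opening: 0.0948
```

Run:
```python
from h import *
from cell import arm
s=arm.state();print(s["time_s"],s["ee_pos"],s["q"],s["wrist_force"],delta(s,(.671,-.1195,.041)))
c=arm.capture("top");cv2.imwrite("pics/top1.png",c["image"][:,:,::-1])
```

```text
3.0 [ 0.67073844 -0.11885602  0.16022809] [-2.54200943e-01  2.27228875e-01  1.62598296e+00  1.26466241e-04
  1.28783075e+00 -1.47838563e+00] [ 0.25907448  0.13037033 -0.84127871] (array([ -0.5,   0.4, 119.2]), array([[ 0.34 ,  0.941,  0.001],
       [ 0.941, -0.34 , -0.   ],
       [ 0.   ,  0.001, -1.   ]]))
```

View pics/top1.png

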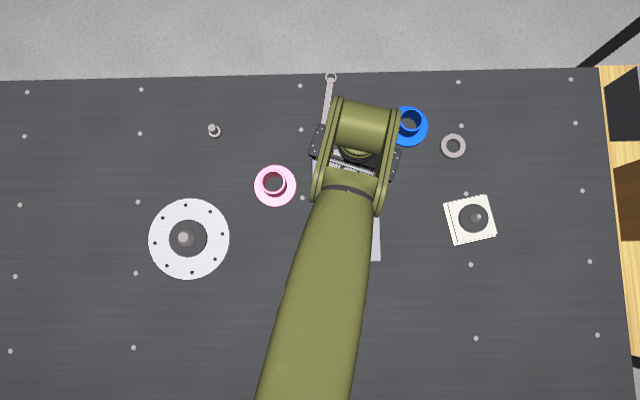

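The top view is blocked by the arm, which now stands over the large hub. I descend to grasp height and shut the jaws.

Call:
play_rows(
  motion=[
    [0,0,20,0],
    [0,0,45,0],
    [0,0,70,0],
    [-0.5,0.5,90,0],
    [-0.5,0.5,105,0],
    [-0.5,0.5,114,0],
    [-0.5,0.5,119,0],
    [-0.5,0.5,119,0],
    [-0.5,0.5,119,0],
  ],
)

```text
time_s: 4.18
ee_pos: [0.6718, -0.1206, 0.0416]
eef_rot: [0.001, 0.819, 0.574, 0.001]
wrist_force: [-0.2, -0.4, -0.5]
opening: 0.0954
```

Run:
```python
from h import *
from cell import arm
s=arm.state();print(s["time_s"],s["ee_pos"],s["wrist_force"])
c=arm.capture("scene");cv2.imwrite("pics/scene2.png",c["image"][:,:,::-1])
x,y=.671,-.1195
show(c,[(x,y,.024,.054),(x,y,.082,.031)],"pics/s2.png",(260,150,380,260),6)
```

```text
4.175 [ 0.67179232 -0.12063137  0.04162131] [-0.19860481 -0.39132194 -0.45619257]
```

View pics/s2.png

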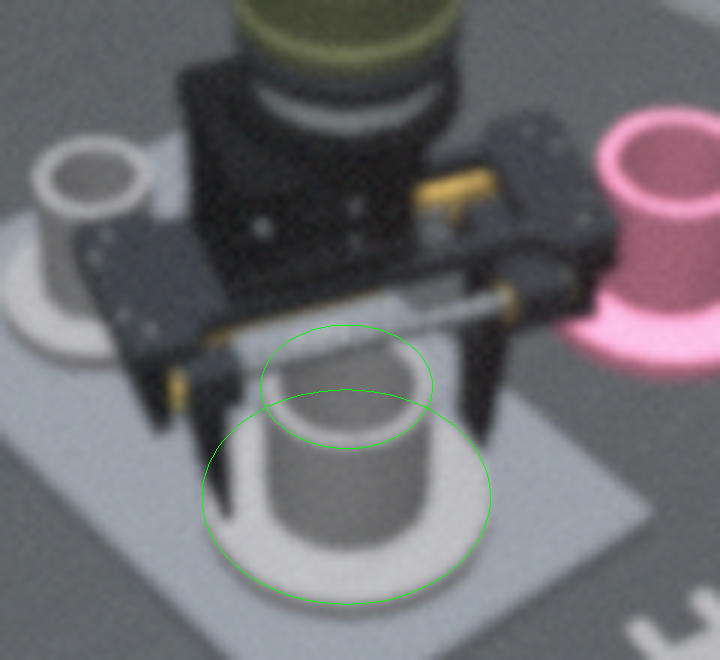

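The hub stands between the fingers and the fit circles match it. Closing now.

Call:
play_rows(
  motion=[
    [0,0,0,0],
    [0,0,0,0],
    [0,0,0,0],
    [0,0,0,0],
    [0,0,0,0],
    [0,0,0,0],
  ],
  jaw=1,
  newtons=35,
)

```text
time_s: 4.97
ee_pos: [0.6712, -0.1203, 0.0407]
eef_rot: [-0.0, 0.819, 0.574, 0.0]
wrist_force: [0.1, 1.4, 0.3]
opening: 0.0607
```

Call:
play_rows(
  motion=[
    [0,0,-3,0],
    [0,0,-12,0],
    [0,0,-30,0],
    [0,0,-55,0],
    [0,0,-80,0],
    [0,0,-105,0],
    [0,0,-120,0],
    [0,0,-125,0],
    [0,0,-125,0],
    [0,0,-125,0],
  ],
)

```text
time_s: 6.22
ee_pos: [0.6704, -0.1203, 0.1641]
eef_rot: [-0.001, 0.819, 0.574, -0.001]
wrist_force: [-0.9, -0.3, -3.2]
opening: 0.0602
```

Run:
```python
from h import *
from cell import arm
s=arm.state();print(s["time_s"],s["ee_pos"],s["wrist_force"],s["opening"],delta(s,(.521,.277,.166)))
c=arm.capture("scene");cv2.imwrite("pics/scene3.png",c["image"][:,:,::-1])
x,y,z=s["ee_pos"]; z0=z-.041+.012
show(c,[(x,y,z0+.012,.054),(x,y,z0+.07,.031)],"pics/s3.png",(260,90,380,200),6)
```

```text
6.225 [ 0.6703728  -0.1202565   0.16410597] [-0.87021153 -0.32842081 -3.16975394] 0.06023103643536749 (array([ 322.6, -275.8,   -1.3]), array([[ 0.341,  0.94 , -0.002],
       [ 0.94 , -0.341,  0.001],
       [-0.   , -0.002, -1.   ]]))
```

View pics/s3.png

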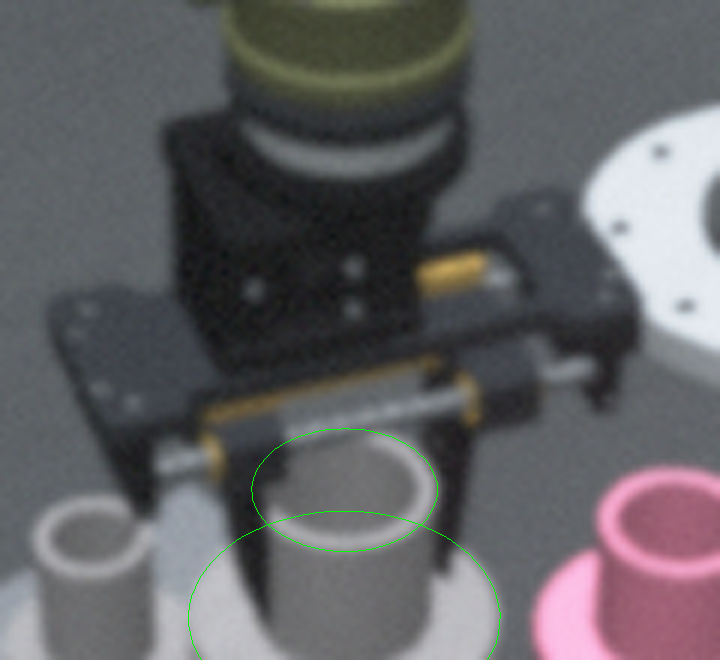

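The hub is held, with 60 mm opening and about 3 N more weight. Moving to above the dial.

Call:
play_rows(
  motion=[
    [10,-9,0,0],
    [32,-27,0,0],
    [62,-53,0,0],
    [97,-83,0,0],
    [132,-113,0,0],
    [167,-143,0,0],
    [202,-173,0,0],
    [237,-203,0,0],
    [268,-229,0,0],
    [293,-250,0,0],
    [310,-265,0,0],
    [320,-273,0,0],
    [322.5,-276,0,0],
    [322.5,-276,0,0],
    [322.5,-276,0,0],
    [322.5,-276,0,0],
  ],
)

```text
time_s: 8.28
ee_pos: [0.5219, 0.2762, 0.1656]
eef_rot: [0.0, 0.819, 0.574, -0.0]
wrist_force: [0.3, 0.4, -2.8]
opening: 0.0603
```

Run:
```python
from h import *
from cell import arm
s=arm.state();print(s["time_s"],s["ee_pos"],s["wrist_force"],s["opening"],delta(s,(.521,.277,.166)))
c=arm.capture("scene");cv2.imwrite("pics/scene4.png",c["image"][:,:,::-1]);pickle.dump(c,open("scene4.pkl","wb"))
x,y,z=s["ee_pos"]; z0=z-.041+.012
print(fit(c,[(z0+.012,.054,1)],x,y,.006))
u,v=proj(c,[x,y,z0+.02])[0].astype(int)
show(c,[(x,y,z0+.012,.054),(x,y,z0+.07,.031)],"pics/s4.png",(u-55,max(0,v-60),u+55,v+50),6)
t=arm.capture("top");cv2.imwrite("pics/top4.png",t["image"][:,:,::-1])
```

```text
8.275 [0.5219163  0.27616298 0.16563057] [ 0.32922643  0.44973544 -2.81871468] 0.06033315757928993 (array([ 0.5, -1.1, -0.4]), array([[ 0.342,  0.94 ,  0.   ],
       [ 0.94 , -0.342, -0.   ],
       [-0.   ,  0.   , -1.   ]]))
(array([0.52136246, 0.27622682]), np.float64(21.164121627807617))
```

View pics/s4.png

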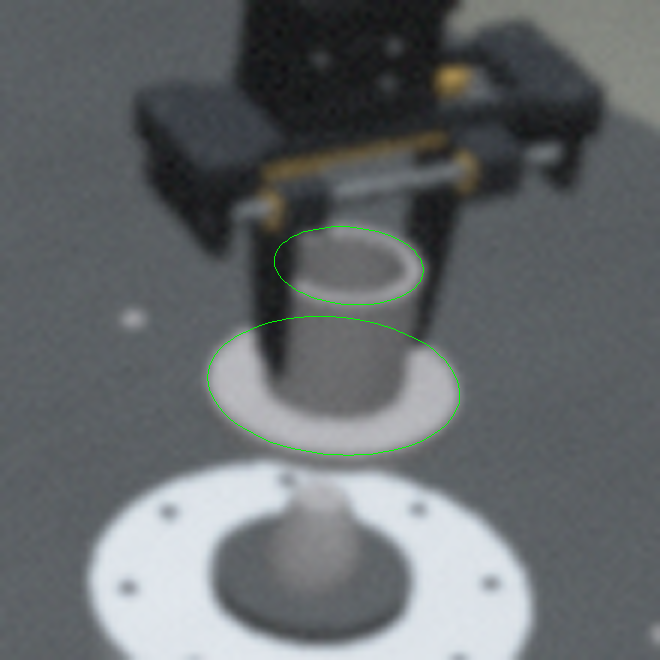

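View pics/top4.png

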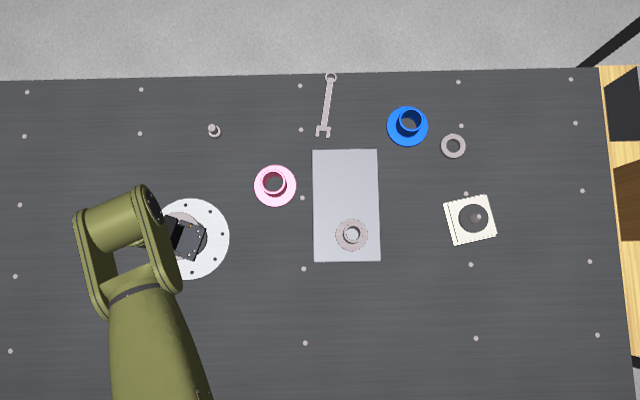

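Call:
play_rows(
  motion=[
    [0.5,-0.3,10,0],
    [0.5,-0.3,25,0],
    [0.5,-0.3,38,0],
    [0.5,-0.3,46,0],
    [0.5,-0.3,51,0],
    [0.5,-0.3,55,0],
    [0.5,-0.3,58,0],
    [0.5,-0.3,60,0],
    [0.5,-0.3,60,0],
    [0.5,-0.3,60,0],
  ],
)

```text
time_s: 9.62
ee_pos: [0.5216, 0.2774, 0.1059]
eef_rot: [0.0, 0.819, 0.574, 0.0]
wrist_force: [1.2, -0.6, -3.6]
opening: 0.0598
```

Run:
```python
from h import *
from cell import arm
s=arm.state();print(s["time_s"],s["ee_pos"],s["wrist_force"],s["moment"],s["opening"],delta(s,(.521,.277,.079)))
c=arm.capture("scene")
x,y,z=s["ee_pos"]; z0=z-.029
print(fit(c,[(z0+.012,.054,1)],x,y,.006))
u,v=proj(c,[x,y,z0+.02])[0].astype(int)
show(c,[(x,y,z0+.012,.054),(x,y,z0+.07,.031)],"pics/s5.png",(u-55,max(0,v-60),u+55,v+50),6)
```

```text
9.625 [0.52160842 0.27740608 0.10586903] [ 1.21626835 -0.58393408 -3.58539288] [-0.01197415 -0.08652718  0.0169058 ] 0.059848542353282824 (array([-0.6, -0.4, 26.9]), array([[ 0.341,  0.94 ,  0.   ],
       [ 0.94 , -0.341,  0.   ],
       [ 0.   ,  0.   , -1.   ]]))
(array([0.51999089, 0.27917681]), np.float64(9.241735458374023))
```

View pics/s5.png

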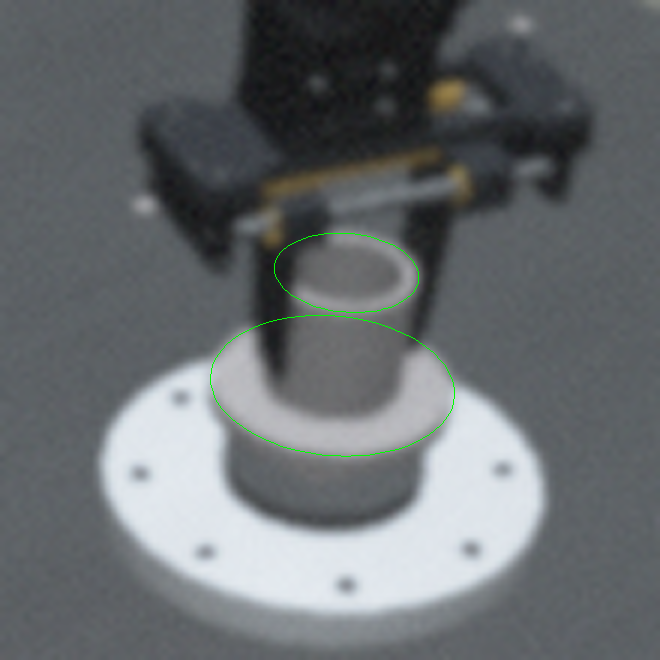

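No contact so far, with the hub over the spigot's taper. I lower further.

Call:
play_rows(
  motion=[
    [0,0,4,0],
    [0,0,8,0],
    [0,0,12,0],
    [0,0,16,0],
    [0,0,19,0],
    [0,0,21,0],
    [0,0,23,0],
    [0,0,24,0],
    [0,0,24,0],
    [0,0,24,0],
  ],
)

```text
time_s: 10.92
ee_pos: [0.5216, 0.2774, 0.0818]
eef_rot: [0.0, 0.819, 0.574, 0.0]
wrist_force: [0.3, 0.3, -3.0]
opening: 0.0605
```

Call:
play_rows(
  motion=[
    [0,0,0.5,0],
    [0,0,1,0],
    [0,0,1.5,0],
    [0,0,2,0],
    [0,0,2,0],
    [0,0,2,0],
  ],
)

```text
time_s: 11.68
ee_pos: [0.5215, 0.2774, 0.0797]
eef_rot: [0.0, 0.819, 0.574, 0.0]
wrist_force: [0.6, -1.0, -2.7]
opening: 0.0602
```

Call:
play_rows(
  motion=[
    [0,0,0.3,0],
    [0,0,0.6,0],
    [0,0,0.9,0],
    [0,0,0.9,0],
    [0,0,0.9,0],
  ],
)

```text
time_s: 12.3
ee_pos: [0.5215, 0.2774, 0.0788]
eef_rot: [-0.0, 0.819, 0.574, 0.0]
wrist_force: [0.4, -0.9, -3.1]
opening: 0.0602
```

Call:
play_rows(
  motion=[
    [0,0,0.4,0],
    [0,0,0.8,0],
    [0,0,0.8,0],
    [0,0,0.8,0],
  ],
)

```text
time_s: 12.8
ee_pos: [0.5215, 0.2774, 0.0786]
eef_rot: [0.0, 0.819, 0.574, -0.0]
wrist_force: [-5.2, -2.0, 4.3]
opening: 0.0607
```

Contact at the expected seat height (TCP 0.0786, expected 0.079). I press slightly more to make sure it lies flat.

Call:
play_rows(
  motion=[
    [0,0,0.4,0],
    [0,0,0.4,0],
    [0,0,0.4,0],
  ],
)

```text
time_s: 13.18
ee_pos: [0.5216, 0.2774, 0.0786]
eef_rot: [0.0, 0.819, 0.574, -0.0]
wrist_force: [-4.7, -1.9, 6.9]
opening: 0.0605
```

Run:
```python
from h import *
from cell import arm
s=arm.state();print(s["time_s"],s["ee_pos"],s["wrist_force"],s["moment"],s["opening"])
c=arm.capture("scene")
x,y=.5215,.2772
u,v=proj(c,[x,y,.07])[0].astype(int)
show(c,[(x,y,.062,.054),(x,y,.12,.031)],"pics/s6.png",(u-55,max(0,v-60),u+55,v+50),6)
```

```text
13.175 [0.52157118 0.27736797 0.07863176] [-4.71303555 -1.90342079  6.86484972] [-0.35007857  0.79156059  0.06776434] 0.06049203422951579
```

View pics/s6.png

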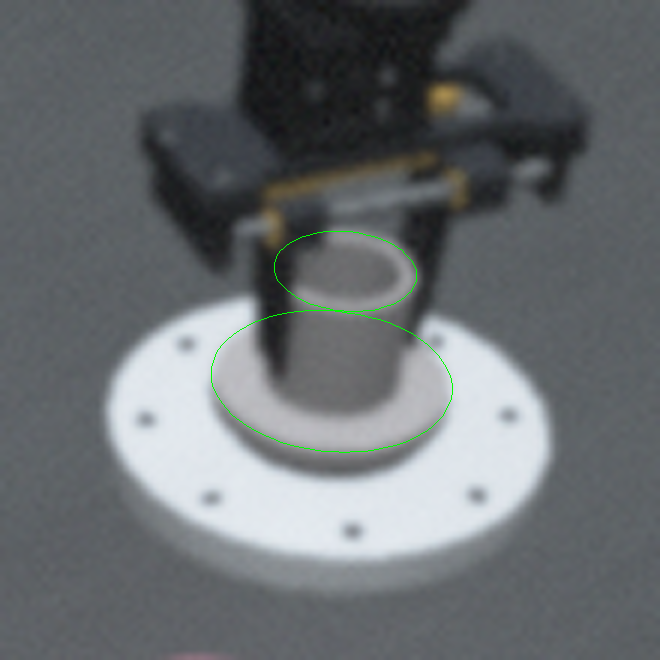

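Seated: the model circles at the seat height coincide with the hub. I ease the grip first, then open.

Call:
play_rows(
  motion=[
    [0,0,-0.4,0],
    [0,0,-0.6,0],
    [0,0,-0.6,0],
  ],
  newtons=4,
)

```text
time_s: 13.6
ee_pos: [0.5216, 0.2774, 0.0786]
eef_rot: [0.0, 0.819, 0.574, 0.0]
wrist_force: [-3.7, -1.8, 5.6]
opening: 0.0608
```

Call:
play_rows(
  motion=[
    [0,0,0,0],
    [0,0,0,0],
    [0,0,0,0],
    [0,0,0,0],
    [0,0,0,0],
    [0,0,0,0],
  ],
  jaw=0,
)

```text
time_s: 14.35
ee_pos: [0.5215, 0.2774, 0.0782]
eef_rot: [0.0, 0.819, 0.574, 0.0]
wrist_force: [0.1, -1.0, 0.2]
opening: 0.0948
```

Free. I go up, then swing left and back so the top camera can see.

Call:
play_rows(
  motion=[
    [0,0,-5,0],
    [0,0,-20,0],
    [0,0,-45,0],
    [0,0,-75,0],
    [0,0,-105,0],
    [0,0,-130,0],
    [20,-10,-140,0],
    [50,-40,-140,0],
    [85,-80,-140,0],
    [120,-120,-140,0],
    [150,-155,-140,0],
    [175,-185,-140,0],
    [190,-205,-140,0],
    [200,-215,-140,0],
    [200,-215,-140,0],
    [200,-215,-140,0],
  ],
)

```text
time_s: 16.35
ee_pos: [0.3882, 0.5379, 0.2181]
eef_rot: [0.0, 0.819, 0.574, -0.0]
wrist_force: [0.3, 0.6, -0.4]
opening: 0.0947
```

Run:
```python
from h import *
from cell import arm
s=arm.state();print(s["time_s"],s["ee_pos"],s["wrist_force"],s["q"])
ims=[]
for n in("top","scene"):
    c=arm.capture(n); cv2.imwrite(f"pics/{n}7.png",c["image"][:,:,::-1])
    f1=fit(c,[(.062,.054,1)],.5215,.277,.008);f2=fit(c,[(.12,.031,1)],.5215,.277,.008);print(n,f1,f2)
    x,y=f1[0]; u,v=proj(c,[x,y,.08])[0].astype(int)
    show(c,[(x,y,.062,.054),(x,y,.12,.031)],"pics/t.png",(u-40,v-40,u+40,v+40),5); ims.append(cv2.imread("pics/t.png"))
cv2.imwrite("pics/both7.png",np.hstack(ims))
```

```text
16.35 [0.38820738 0.53790645 0.2180924 ] [ 0.31857234  0.55008766 -0.39848651] [ 8.64947829e-01  1.50810979e-01  1.61466850e+00 -4.20705041e-04
  1.37639329e+00 -3.56853502e-01]
top (array([0.52011836, 0.28124975]), np.float64(-1.3916977643966675)) (array([0.52013854, 0.27682427]), np.float64(20.010215759277344))
scene (array([0.50489349, 0.28156137]), np.float64(2.7584424018859863)) (array([0.52135782, 0.27723317]), np.float64(16.403867721557617))
```

View pics/both7.png

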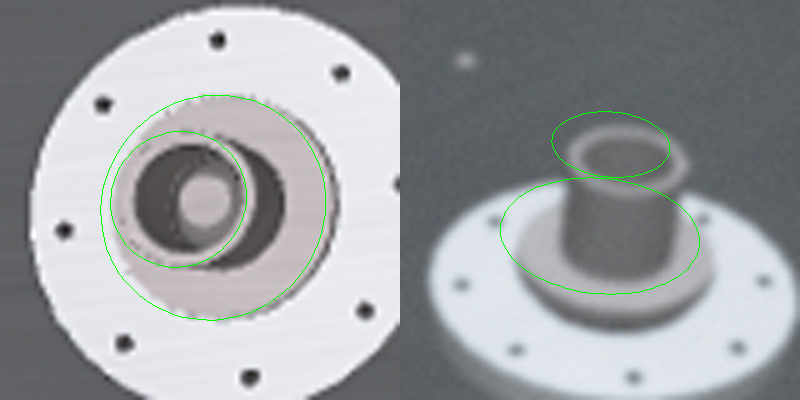

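View pics/top7.png

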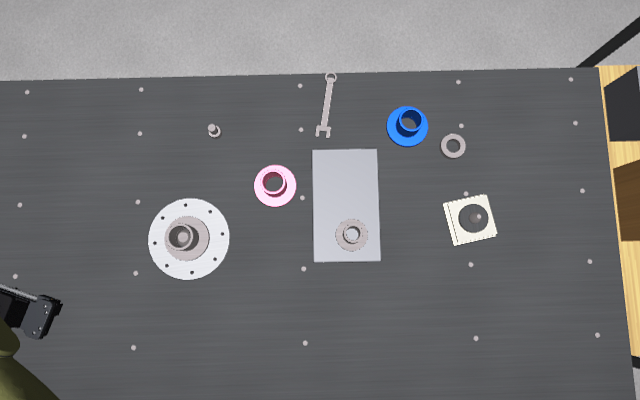

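The hub's rim fits at z = 0.12 in both views and agrees to about 1.3 mm. The flange fit failed because the white dial gives it too little contrast. The small hub hasn't moved, so I hand in.

```bash
python3 -c "
from cell import arm
print(arm.sign_off())"
```

```text
the job is handed in; nothing more can be done
None
```

The large hub now sits flange down on the thick arbor on the dial, and I handed the job in at about 16.5 s. The dial's arbor was the thick one: its base disc measured about 94 mm in the top view, and the disc fits agreed in both views.

- **Placing:** I gripped the hub by its tube and lowered it over the arbor. Contact came at TCP height 78.6 mm (79 mm expected), and I pressed with about 10 N before easing the grip and opening.
- **Checks that passed:** With the arm clear, the hub's rim fitted at its seated height (120 mm) in both cameras, and the two positions agreed to about 1.3 mm. The wrist force was back near zero. The small hub showed at the same place in the pictures, and nothing else moved.
- **Check that failed:** The final fit of the flange edge did not work in either view, because the pale flange barely stands out against the white dial. So flatness rests on the contact height, the rim fits and an overlay taken while the gripper still held the hub.

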